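Push the overhanging tea caddies in against the lazy Susan's post

ROBOT

A 6-joint arm with a two-finger parallel gripper is mounted at the origin on the work surface. World frame = base frame: x ahead of the robot, y to its left, z up, the work surface at z = 0. Lengths are in m, angles in rad, forces in N, time in s.
With the tool pointing down it reaches from about 0.325 to 0.875 m from the base axis. Payload 4.4 kg.
Tool frame: the origin (TCP) lies on the front face of the gripper's body, between the roots of the fingers; the fingertips stand 73 mm ahead of it and the grasp point (between the pads) lies 54 mm ahead of it (r.grip_depth is the distance from the TCP to the grasp point, in m); z points along the fingers, y is the line along which they close (so a half turn about z gives the same grasp; the last joint's range is limited). The gripper opens to 85 mm and grips with 20 to 120 N. Pads are 22 mm wide; open, the fingers measure 114 mm over their backs; the gripper's body (76 mm by 85 mm) begins 54 mm behind the grasp point. The pads swing forward as they close: fully open they stand 13 mm farther back than shut.
Start: joints at [1.185, 0.207, 1.542, -0, 1.393, -0.15], TCP at [0.134, 0.559, 0.304] pointing down, gripper open.
Joint ranges: [-2.73, 2.73], [-0.86, 2.22], [0.23, 2.46], [-1.11, 4.25], [0.08, 2.63], [-2.82, 2.82]. Speed limits (rad/s): [2.79, 2.79, 3.14, 3.14, 3.14, 3.14].

INTERFACE

Orientations are given as a unit quaternion [x, y, z, w].
In Python, from bench import telemetry, optics, ticket, r gives the robot as it stands.
- The arm moves only by the tool arm_command, never from a script. Its argument "commands" is one flat list of numbers, 7 for each row, row after row: the shift along the tool's x, y, z as a fraction of full scale, then the turn, a rotation vector about the tool's x, y, z as a fraction of full scale, then the closure, from -1 (fully open) to 1 (shut). In form: [dx, dy, dz, ax, ay, az, fingers, dx, dy, dz, ax, ay, az, fingers, ...]. A call has 1 to 12 rows; each row is the pose to reach, as a shift and turn from the pose commanded when the call began, along the tool's axes at that moment, turning the shorter way round; what a row does not reach only later rows make up. Full scale, the value 1, is 0.1 m for a shift and pi rad for a turn. A row lasts 1/10 s, in which the tool goes at most 50 mm and 8.59 degrees, less where a joint would pass 70% of its speed; a pose out of reach is approached as far as the arm can. A call with a number of a shift or a turn outside -1 to 1 is refused whole. A call with a gripper value outside its range is refused whole. The fingers move at their own pace and stop on an object; the grip force is fixed at half the most. Time passes only in rows, so rows that repeat a pose let the fingers close. It gives the time, the measured TCP pose, the force, the opening and the grip force at its end, in the units of the state.
- telemetry.state(): the state, without advancing time (a new reading comes with each control period).
- optics.get_image(name): name is "side" or "top"; returns (picture, depth): 420x560x3 uint8, red, green, blue; 420x560 float32, m along the optical axis (not along the pixel's ray), 0 where there is no reading.
- optics.get_calibration(name): a dict with "mtx" (3x3 intrinsics, pixels), "R" (3x3) and "t" (3): a world point X has camera coordinates R X + t. Camera axes: x right, y down, z forward; pixel columns grow to the right and rows downward; lengths in m; the calibration is good to about 2 mm. A picture is of the moment at which its call begins. get_calibration takes no time and is no camera call.
- ticket.finish_job(): hands the job in; it is judged then, once.
The state is a dict: "time_s": time; "joint_positions": joint angles; "qd": joint speeds; "effort": joint torques, N m; "ee_pos": TCP position; "tcp_rot": TCP orientation; "force": force on the tool from outside, world axes, zero at the start; "ft_torque": the same for the moment, N m; "grip_width": opening from 0.0 (shut) to 1.0 (fully open); "gripper_force": force on a finger pad.
Only numpy, scipy, OpenCV 4.12 (cv2) and the standard library are available. Lean on these libraries where they do the work, as an engineer would, in place of code of your own. Each camera call takes 0.05 s, during which the arm holds its last target. There are 200 camera calls.

TASK

Two of the three tea caddies on the lazy Susan have been left sticking out over its edge, so they would catch when it is spun. With the fingertips, gently push each of those two straight in along the plate until it stands against the post in the middle, as the third one already does. Do not lift, tip or pinch a caddy, do not let the lazy Susan swing round, and leave everything else where it stands.

Things in the scene. Friction and masses are not known exactly. Their poses are not given: they have to be found in the camera images.
- post_foot (a point): Lazy Susan's axis at plate level: foot of the upright steel post, 28 mm across, in the middle of the round dark wooden plate (300 mm across, flat, no rim, top 30 mm above the shelf). A caddy touching the post has its axis 56 mm from this point. The lazy Susan stands fast on the shelf, at a different spot each time.
- post_top (a point): Top of the pale wooden knob on that post, 38 mm across, 127 mm above the plate: the tallest thing on the lazy Susan.
- plate (a joint): Angle of the plate with its post about the upright axis, rad, 0 at the start, positive anticlockwise from above. The ball bearing resists with only about 0.06 N m, without stop or spring: a push on a caddy that passes more than about 12 mm beside the post's axis can turn the plate.
- caddy_tall: The tallest of three closed tea caddies told apart by height: upright stoneware cylinder, 84 mm across, 88 mm tall with its flat fixed bamboo lid, 0.45 kg, loose. Origin: centre of underside; z up. Slides at 2 to 4 N; does not tip if pushed below half height. At the start one caddy (any) stands by the post, the others 60 to 85 mm farther out, 5 to 35 mm over the plate's edge.
- caddy_middle: The middle one of three closed tea caddies told apart by height: upright stoneware cylinder, 84 mm across, 77 mm tall with its flat fixed bamboo lid, 0.45 kg, loose. Origin: centre of underside; z up. Slides at 2 to 4 N; does not tip if pushed below half height. At the start one caddy (any) stands by the post, the others 60 to 85 mm farther out, 5 to 35 mm over the plate's edge.
- caddy_short: The shortest of three closed tea caddies told apart by height: upright stoneware cylinder, 84 mm across, 66 mm tall with its flat fixed bamboo lid, 0.45 kg, loose. Origin: centre of underside; z up. Slides at 2 to 4 N; does not tip if pushed below half height. At the start one caddy (any) stands by the post, the others 60 to 85 mm farther out, 5 to 35 mm over the plate's edge.
- honey_pot: Bystander on the plate: glass honey pot with a wooden lid, 60 mm in diameter, 83 mm tall, between the two overhanging caddies, its axis about 105 mm from the post's. Origin: centre of its underside.
- tea_strainer: Bystander on the plate: stainless tea strainer sitting in its drip dish, 68 mm in diameter, 80 mm over the two flat ears, 31 mm tall, about 108 mm from the post's axis, beside the caddy that already stands home. Origin: centre of its underside.
- coaster: Bystander on the shelf: round bamboo coaster, 100 mm in diameter, 8 mm thick, the mug standing on it. Origin: centre of its underside.
- mug: Bystander: white mug on the coaster, 80 mm in diameter, 88 mm tall, with a handle. Origin: centre of its underside.
- milk_jug: Bystander on the shelf: white milk jug, 76 mm in diameter, 92 mm tall, with a handle. Origin: centre of its underside.
- sugar_bowl: Bystander on the shelf: white lidded sugar bowl, 88 mm in diameter, 81 mm tall. Origin: centre of its underside.
- teaspoon: Bystander lying on the shelf: steel teaspoon, 140 mm long, 8 mm high. Origin: near its middle, on the shelf.
Not all that is in view belongs to the job. Leave any blue or yellow look-alike of the caddy_short alone.

How it is judged:
By the outcome, as a careful person would: the job done as asked, in the order asked, and still so for the second after the job is handed in, with the robot touching nothing.
It also fails if it takes over 54 s, if anything falls off the work surface, if the arm or the gripper's body presses on something with over 40 N, if the wrist force passes 120 N, or if a joint passes its speed limit or range.

## Working session

There is one attempt and no reset: what is moved stays moved. The work goes in short steps, Python scripts to look and compute and a tool call to move; the robot and the scene stay as the last step left them, time stands still between calls to the robot, and variables do not carry over. Pictures are saved under pics/ and viewed, at most 10 in all, crops included, and the job is handed in when it is done.

Besides the shell and the picture viewer there is one more tool, called after "Request:" as name(argument=value, ...), one argument or row to a line, values as JSON. arm_command: Moves the arm, as the interface text tells. Its arguments: {"type":"object","properties":{"commands":{"type":"array","items":{"type":"number"}}},"required":["commands"]}

```bash
mkdir -p pics; ls; python3 - <<'E'
from bench import telemetry, optics, ticket, r
import cv2,numpy as np
for n in("top","side"):
    im,d=optics.get_image(n); c=optics.get_calibration(n)
    cv2.imwrite(f"pics/{n}0.png",im[:,:,::-1]); np.savez(f"{n}0.npz",im=im,d=d,**c)
    print(n,c["mtx"].tolist(),(-c["R"].T@c["t"]).round(3),c["R"].round(3).tolist())
print(telemetry.state())
E
```

```text
pics
top [[418.16035241342746, 0.0, 280.82692585435495], [0.0, 418.16035241342746, 206.7487353085428], [0.0, 0.0, 1.0]] [0.263 0.071 1.341] [[-0.013, -1.0, 0.006], [-0.98, 0.012, -0.197], [0.197, -0.008, -0.98]]
side [[476.7740804773984, 0.0, 271.0988570216773], [0.0, 476.7740804773984, 211.74000322184943], [0.0, 0.0, 1.0]] [-0.169 -0.556  1.262] [[0.683, -0.73, 0.018], [-0.569, -0.547, -0.614], [0.458, 0.409, -0.789]]
{'time_s': 0.1, 'joint_positions': array([ 1.18548003e+00,  2.07390713e-01,  1.54281182e+00, -9.36645625e-06,
        1.39349961e+00, -1.50473195e-01]), 'qd': array([-1.09211553e-04, -1.48884580e-03, -4.37944402e-03,  4.11069104e-06,
        1.81243718e-03,  1.55519599e-03]), 'effort': array([-3.97472550e-04, -3.84094620e+01, -2.92549539e+01, -2.26712800e-04,
        4.93883999e-03,  7.56286170e-06]), 'ee_pos': array([0.13359284, 0.55871824, 0.30280961]), 'tcp_rot': array([ 1.17151014e-01,  9.93113552e-01, -1.01833949e-03, -2.74747585e-04]), 'force': array([0.34194569, 0.17666421, 0.80649243]), 'ft_torque': array([-0.03591288, -0.02634543,  0.00387479]), 'gripper_force': 0.0, 'grip_width': 1.0023005761927553}
```

View pics/top0.png

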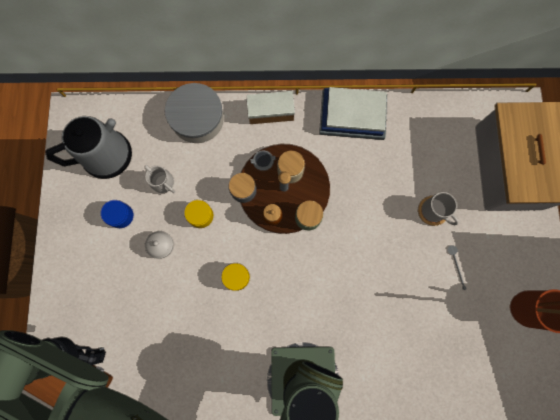

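View pics/side0.png

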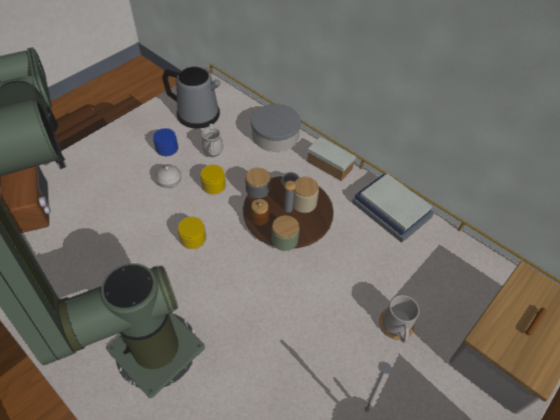

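Top view: the plate is centred near (285,188) with its knob at about (285,178). The caddy lids are at (291,166), (243,187) and (310,215). The honey pot is at (272,213) and the strainer at (263,160). The look-alikes are blue (117,214) and yellow (199,214) and (236,277). Next I'll measure these and take a close crop.

```bash
cat > m.py <<'E'
import numpy as np,cv2
def load(n,tag="0"):
    z=np.load(f"{n}{tag}.npz"); return z
def cloud(z):
    d=z["d"]; v,u=np.mgrid[:d.shape[0],:d.shape[1]]
    K=z["mtx"]; c=np.stack([(u-K[0,2])/K[0,0]*d,(v-K[1,2])/K[1,1]*d,d],-1)
    return (c-z["t"])@z["R"]
def proj(z,X):
    c=z["R"]@np.asarray(X)+z["t"]; p=z["mtx"]@c; return p[:2]/p[2]
def circ(P):
    A=np.c_[2*P,np.ones(len(P))]; s=np.linalg.lstsq(A,(P**2).sum(1),rcond=None)[0]; return s[:2],np.sqrt(s[2]+s[:2]@s[:2])
def lid(z,uv,rad=16):
    X=cloud(z); v,u=np.mgrid[:X.shape[0],:X.shape[1]]
    h=np.median(X[uv[1]-3:uv[1]+4,uv[0]-3:uv[0]+4,2])
    m=((abs(X[...,2]-h)<.006)&(np.hypot(u-uv[0],v-uv[1])<rad)&(z["d"]>0)).astype(np.uint8)
    n,l=cv2.connectedComponents(m); m=(l==l[uv[1],uv[0]])
    P=X[m][:,:2].astype(np.float32); c,rr=cv2.minEnclosingCircle(P)
    return h,np.round(P.mean(0),4),np.round(c,4),round(rr,4),m.sum()
E
python3 - <<'E'
from m import *
for n,pts in (("top",dict(home=(291,164),L=(243,187),R=(310,214),honey=(272,212),knob=(285,178),strain=(263,159))),("side",dict(home=(305,190),L=(257,177),R=(286,226),honey=(260,207),knob=(290,186)))):
    z=load(n)
    for k,p in pts.items(): print(n,k,lid(z,p))
    X=cloud(z); 
    m=(abs(X[...,2]-.03)<.005)&(np.hypot(X[...,0]-.33,X[...,1]-.06)<.35)
    print(n,"plate",m.sum(),X[m].min(0),X[m].max(0))
    im=z["im"][:,:,::-1]
    x0,y0=(215,130) if n=="top" else (220,150)
    cv2.imwrite(f"pics/{n}c.png",cv2.resize(im[y0:y0+115,x0:x0+140],None,fx=5,fy=5,interpolation=cv2.INTER_CUBIC))
E
```

```text
top home (np.float64(0.11836263680989888), array([0.6457, 0.0286], dtype=float32), array([0.6445, 0.0289]), 0.0406, np.int64(489))
top L (np.float64(0.09606517633908936), array([0.5822, 0.1812], dtype=float32), array([0.5829, 0.1816]), 0.0404, np.int64(505))
top R (np.float64(0.10795392534750356), array([ 0.4903, -0.0242], dtype=float32), array([ 0.4902, -0.0247]), 0.0404, np.int64(535))
top honey (np.float64(0.10447027832179344), array([0.6096, 0.0698], dtype=float32), array([0.9223, 0.0433]), 1.5935, np.int64(234987))
top knob (np.float64(0.15623418076269602), array([0.5901, 0.0508], dtype=float32), array([0.5907, 0.0508]), 0.0183, np.int64(111))
top strain (np.float64(0.06059602425801611), array([0.677 , 0.1172], dtype=float32), array([0.6802, 0.1182]), 0.0397, np.int64(281))
top plate 3220 [ 0.01256974 -0.09755948  0.02502013] [0.67888324 0.40399582 0.03499909]
side home (np.float64(0.11957958670534773), array([0.6468, 0.0257], dtype=float32), array([0.647 , 0.0301]), 0.0424, np.int64(365))
side L (np.float64(0.09670118623944637), array([0.5842, 0.1794], dtype=float32), array([0.5847, 0.1827]), 0.0435, np.int64(355))
side R (np.float64(0.10720641093421626), array([ 0.4919, -0.0263], dtype=float32), array([ 0.4947, -0.0282]), 0.0426, np.int64(461))
side honey (np.float64(0.10432150646246939), array([0.4979, 0.0862], dtype=float32), array([0.4985, 0.0886]), 0.0281, np.int64(166))
side knob (np.float64(0.1558041691142434), array([0.5906, 0.0479], dtype=float32), array([0.5926, 0.0493]), 0.0186, np.int64(84))
side plate 2142 [ 0.00371894 -0.09904348  0.02508578] [0.67092431 0.40473499 0.03499964]
```

View pics/topc.png

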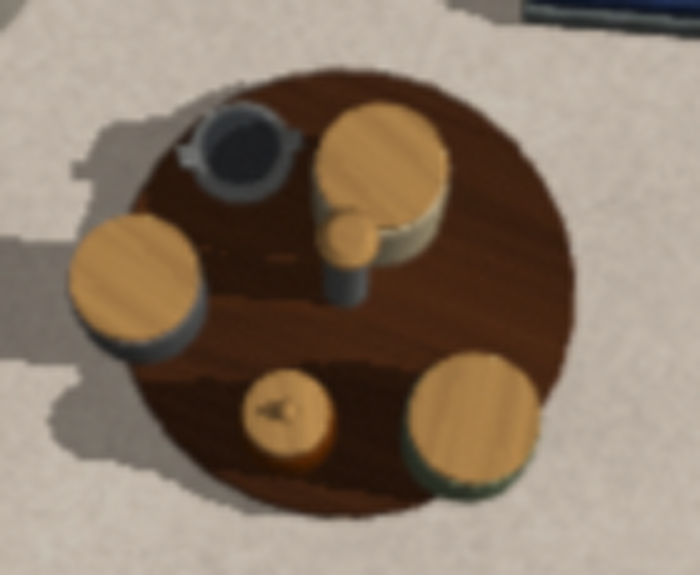

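By lid height the tall caddy is already home at (0.645,0.029). The short one is on the left at (0.584,0.181) and the middle one on the right at (0.491,-0.025). The post is at (0.5905,0.0495). The radii of 59, 131 and 125 mm all fit the description. I'll push the short one first, with fingers half open and tool x along the radius at 92.8°.

Request:
arm_command(
  commands=[-0.5,-0.5,0,0,0,0.2,0.3,-1,-1,0,0,0,0.41,0.3,-1,-1,0,0,0,0.41,0.3,-1,-1,0,0,0,0.41,0.3,-1,-1,0,0,0,0.41,0.3,-1,-1,0,0,0,0.41,0.3,-1,-1,0,0,0,0.41,0.3,-1,-1,0,0,0,0.41,0.3,-1,-1,0,0,0,0.41,0.3,-1,-1,0,0,0,0.41,0.3,-1,-1,0,0,0,0.41,0.3],
)

```text
time_s: 1.2
ee_pos: [0.2076, 0.4385, 0.3035]
tcp_rot: [0.689, 0.725, -0.0, 0.0]
force: [0.3, 0.4, 0.0]
grip_width: 0.351
gripper_force: 0.0
```

Request:
arm_command(
  commands=[-0.2,0.33,0,0,0,0,0.3,-0.4,0.66,0,0,0,0,0.3,-0.6,1,0,0,0,0,0.3],
)

```text
time_s: 1.5
ee_pos: [0.3112, 0.383, 0.3038]
tcp_rot: [0.689, 0.725, 0.0, -0.0]
force: [1.4, -0.0, 0.4]
grip_width: 0.353
gripper_force: 0.0
```

Request:
arm_command(
  commands=[-0.2,0.33,0,0,0,0,0.3,-0.4,0.66,0,0,0,0,0.3,-0.6,1,0,0,0,0,0.3],
)

```text
time_s: 1.8
ee_pos: [0.4144, 0.3275, 0.3038]
tcp_rot: [0.689, 0.724, -0.0, -0.0]
force: [0.4, 0.4, 0.0]
grip_width: 0.35
gripper_force: 0.0
```

Request:
arm_command(
  commands=[-0.2,0.33,0,0,0,0,0.3,-0.4,0.66,0,0,0,0,0.3,-0.6,1,0,0,0,0,0.3,-0.6,1,0,0,0,0,0.3,-0.6,1,0,0,0,0,0.3],
)

```text
time_s: 2.3
ee_pos: [0.5165, 0.2727, 0.3033]
tcp_rot: [0.69, 0.724, -0.001, -0.001]
force: [-0.0, 0.6, 0.7]
grip_width: 0.353
gripper_force: 0.0
```

```bash
cat > go.py <<'E'
# print tool-axis shift to a world target (x,y,z, tool-x angle deg)
import sys,numpy as np
from bench import telemetry
from scipy.spatial.transform import Rotation as Ro
s=telemetry.state(); R=Ro.from_quat(s["tcp_rot"]).as_matrix()
t=np.array([float(a) for a in sys.argv[1:5]])
a=np.degrees(np.arctan2(R[1,0],R[0,0])); d=R.T@(t[:3]-s["ee_pos"])
ca=np.array([np.cos(np.radians(t[3])),np.sin(np.radians(t[3])),0]);ya=np.array([ca[1],-ca[0],0]);za=np.array([0,0,-1.])
Rt=np.c_[ca,ya,za]
print("t",round(s["time_s"],2),"pos",s["ee_pos"].round(4),"ang",a.round(2),"shift/0.1",(d*10).round(3),"turn/pi",(Ro.from_matrix(R.T@Rt).as_rotvec()/np.pi).round(4),"grip",s["grip_width"].round(3),"F",s["force"].round(2),"q",s["joint_positions"].round(2))
E
python3 go.py .581 .246 .119 92.8
```

```text
Traceback (most recent call last):
  File "go.py", line 10, in <module>
    print("t",round(s["time_s"],2),"pos",s["ee_pos"].round(4),"ang",a.round(2),"shift/0.1",(d*10).round(3),"turn/pi",(Ro.from_matrix(R.T@Rt).as_rotvec()/np.pi).round(4),"grip",s["grip_width"].round(3),"F",s["force"].round(2),"q",s["joint_positions"].round(2))
                                                                                                                                                                                ^^^^^^^^^^^^^^^^^^^^^
AttributeError: 'float' object has no attribute 'round'
```

```bash
sed -i 's/s\["grip_width"\].round(3)/round(s["grip_width"],3)/' go.py
python3 go.py .581 .246 .119 92.8
```

```text
t 2.3 pos [0.5165 0.2727 0.3033] ang 92.7 shift/0.1 [-0.297  0.635  1.842] turn/pi [-0.0005 -0.     -0.0006] grip 0.353 F [-0.02  0.57  0.72] q [0.34 0.23 1.52 0.   1.4  0.29]
```

Request:
arm_command(
  commands=[-0.15,0.3,0,0,0,0,0.3,-0.3,0.635,0,0,0,0,0.3,-0.3,0.635,0.5,0,0,0,0.3,-0.3,0.635,0.9,0,0,0,0.3,-0.3,0.635,0.9,0,0,0,0.3,-0.3,0.635,0.9,0,0,0,0.3],
)

```text
time_s: 2.9
ee_pos: [0.5796, 0.2472, 0.2135]
tcp_rot: [0.689, 0.725, -0.001, -0.001]
force: [0.6, 0.7, 0.7]
grip_width: 0.35
gripper_force: 0.0
```

```bash
python3 go.py .581 .246 .119 92.8; python3 - <<'E'
from m import *
print(lid(load("top"),(199,211)),lid(load("side"),(213,172)))
from bench import optics
im,d=optics.get_image("side"); cv2.imwrite("pics/s1.png",cv2.resize(im[100:280,130:370,::-1],None,fx=3,fy=3))
E
```

```text
t 2.9 pos [0.5796 0.2472 0.2135] ang 92.86 shift/0.1 [-0.012  0.015  0.945] turn/pi [-0.0008  0.0001  0.0003] grip 0.35 F [0.64 0.66 0.69] q [0.27 0.4  1.48 0.   1.26 0.22]
(np.float64(0.06729801291069501), array([0.5058, 0.321 ], dtype=float32), array([0.5061, 0.3216]), 0.0402, np.int64(489)) (np.float64(0.06723985727989208), array([0.5083, 0.3189], dtype=float32), array([0.5091, 0.3229]), 0.0431, np.int64(334))
```

View pics/s1.png

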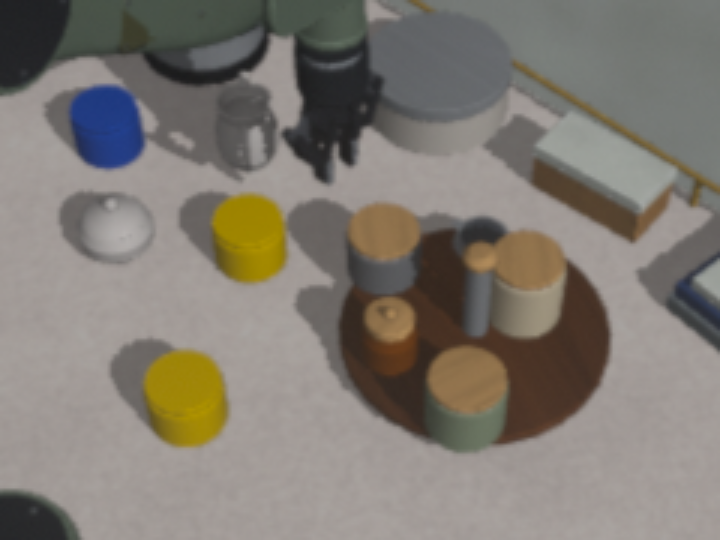

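The crop shows the gripper at about (335,130), clear of the yellow caddy and just outside the grey short caddy at (385,250). I'll lower the tool to 0.114.

Request:
arm_command(
  commands=[0,0.01,0.3,0,0,0,0.3,0,0.01,0.6,0,0,0,0.3,0,0.01,0.85,0,0,0,0.3,0,0.01,0.99,0,0,0,0.3,0,0.01,0.99,0,0,0,0.3,0,0.01,0.99,0,0,0,0.3],
)

```text
time_s: 3.55
ee_pos: [0.5833, 0.2471, 0.1172]
tcp_rot: [0.69, 0.724, 0.002, 0.001]
force: [0.2, -0.1, -0.1]
grip_width: 0.352
gripper_force: 0.0
```

```bash
python3 go.py .5905 .0495 .114 92.8
```

```text
t 3.55 pos [0.5833 0.2471 0.1172] ang 92.77 shift/0.1 [-1.977 -0.023  0.03 ] turn/pi [ 0.0012 -0.0003 -0.0001] grip 0.352 F [ 0.21 -0.09 -0.07] q [0.26 0.53 1.53 0.   1.08 0.22]
```

Request:
arm_command(
  commands=[-0.03,-0.02,0.03,0,0,0,0.3,-0.06,-0.02,0.03,0,0,0,0.3,-0.1,-0.02,0.03,0,0,0,0.3,-0.13,-0.02,0.03,0,0,0,0.3,-0.16,-0.02,0.03,0,0,0,0.3,-0.19,-0.02,0.03,0,0,0,0.3,-0.22,-0.02,0.03,0,0,0,0.3,-0.25,-0.02,0.03,0,0,0,0.3,-0.28,-0.02,0.03,0,0,0,0.3,-0.31,-0.02,0.03,0,0,0,0.3,-0.34,-0.02,0.03,0,0,0,0.3,-0.37,-0.02,0.03,0,0,0,0.3],
)

```text
time_s: 4.75
ee_pos: [0.5818, 0.2093, 0.1121]
tcp_rot: [0.69, 0.724, 0.0, 0.0]
force: [0.1, 4.2, 3.1]
grip_width: 0.355
gripper_force: 0.2
```

```bash
python3 go.py .5905 .0495 .114 92.8;python3 - <<'E'
from m import *
from bench import optics
im,d=optics.get_image("side"); c=optics.get_calibration("side"); np.savez("side2.npz",im=im,d=d,**c); cv2.imwrite("pics/s2.png",cv2.resize(im[120:260,210:370,::-1],None,fx=4,fy=4))
E
```

```text
t 4.75 pos [0.5818 0.2093 0.1121] ang 92.75 shift/0.1 [-1.6    0.01  -0.019] turn/pi [ 0.0001 -0.0001 -0.0003] grip 0.355 F [0.13 4.22 3.12] q [0.21 0.51 1.57 0.   1.06 0.16]
```

View pics/s2.png

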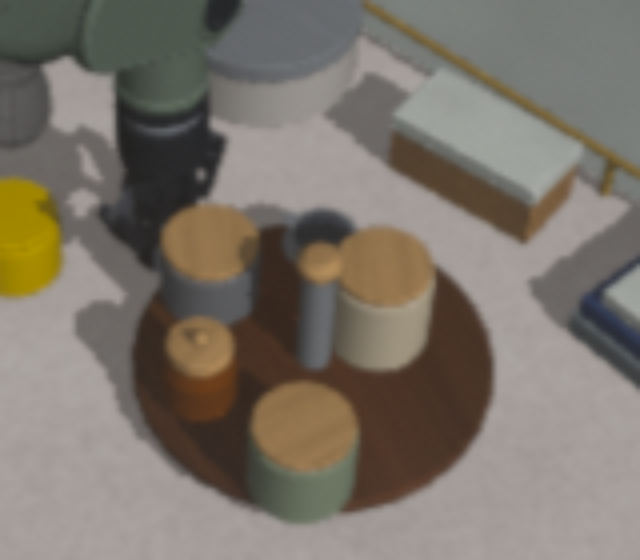

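The crop shows the fingers behind the grey caddy at about (210,270), the caddy upright and sliding in, and nothing else moved. The 4 N force is normal sliding. I'll continue.

Request:
arm_command(
  commands=[-0.04,0.01,0,0,0,0,0.3,-0.08,0.01,0,0,0,0,0.3,-0.12,0.01,0,0,0,0,0.3,-0.16,0.01,0,0,0,0,0.3,-0.2,0.01,0,0,0,0,0.3,-0.24,0.01,0,0,0,0,0.3,-0.27,0.01,0,0,0,0,0.3,-0.3,0.01,0,0,0,0,0.3,-0.33,0.01,0,0,0,0,0.3,-0.36,0.01,0,0,0,0,0.3,-0.39,0.01,0,0,0,0,0.3,-0.42,0.01,0,0,0,0,0.3],
)

```text
time_s: 6.0
ee_pos: [0.5847, 0.1672, 0.1118]
tcp_rot: [0.69, 0.724, -0.0, -0.0]
force: [-1.0, 4.2, 1.9]
grip_width: 0.355
gripper_force: 0.1
```

```bash
python3 go.py .5905 .0495 .114 92.8;python3 - <<'E'
from m import *
from bench import optics
im,d=optics.get_image("side"); c=optics.get_calibration("side"); np.savez("side3.npz",im=im,d=d,**c)
z=load("side","3")
p=proj(z,[.587,.13,.096]).round().astype(int); print(p)
for q in (p,(305,190),(286,226),(260,207),(290,186)): print(lid(z,q))
E
```

```text
t 6.0 pos [0.5847 0.1672 0.1118] ang 92.75 shift/0.1 [-1.179  0.002 -0.022] turn/pi [-0.0001  0.     -0.0003] grip 0.355 F [-1.01  4.23  1.92] q [ 0.14  0.49  1.6  -0.    1.05  0.09]
[269 184]
(np.float64(0.0968423299574545), array([0.585 , 0.1194], dtype=float32), array([0.58  , 0.1268]), 0.0515, np.int64(401))
(np.float64(0.11908725332893204), array([0.6471, 0.0257], dtype=float32), array([0.6472, 0.0277]), 0.0413, np.int64(366))
(np.float64(0.10832463181132286), array([ 0.4927, -0.027 ], dtype=float32), array([ 0.4941, -0.0249]), 0.042, np.int64(456))
(np.float64(0.10425253309086956), array([0.4971, 0.0853], dtype=float32), array([0.4992, 0.0847]), 0.0286, np.int64(168))
(np.float64(0.15612536015153342), array([0.5908, 0.0489], dtype=float32), array([0.5911, 0.0502]), 0.0182, np.int64(80))
```

Request:
arm_command(
  commands=[-0.02,0,0,0,0,0,0.3,-0.04,0,0,0,0,0,0.3,-0.06,0,0,0,0,0,0.3,-0.07,0,0,0,0,0,0.3,-0.08,0,0,0,0,0,0.3,-0.09,0,0,0,0,0,0.3,-0.1,0,0,0,0,0,0.3],
)

```text
time_s: 6.75
ee_pos: [0.5851, 0.1574, 0.1118]
tcp_rot: [0.69, 0.724, -0.0, -0.0]
force: [1.0, 3.3, 1.0]
grip_width: 0.352
gripper_force: 0.0
```

Request:
arm_command(
  commands=[-0.01,0,0,0,0,0,0.3,-0.015,0,0,0,0,0,0.3],
)

```text
time_s: 6.95
ee_pos: [0.5852, 0.1559, 0.1118]
tcp_rot: [0.69, 0.724, -0.0, -0.0]
force: [0.0, 3.6, 1.3]
grip_width: 0.352
gripper_force: 0.0
```

Request:
arm_command(
  commands=[-0.007,0,0,0,0,0,0.3,-0.01,0,0,0,0,0,0.3],
)

```text
time_s: 7.15
ee_pos: [0.5852, 0.1556, 0.1119]
tcp_rot: [0.69, 0.724, 0.0, -0.0]
force: [-0.1, 7.5, -0.1]
grip_width: 0.353
gripper_force: 0.3
```

The force jumped from 3.6 to 7.5 N at 106 mm, the predicted contact distance, so the short caddy is against the post. I'll back out radially and rise.

Request:
arm_command(
  commands=[0.08,0,0,0,0,0,0.3,0.2,0,0,0,0,0,0.3,0.4,0,-0.05,0,0,0,0.3,0.4,0,-0.5,0,0,0,0.3,0.4,0,-1,0,0,0,0.3,0.4,0,-1,0,0,0,0.3],
)

```text
time_s: 7.75
ee_pos: [0.5882, 0.1965, 0.2207]
tcp_rot: [0.69, 0.724, 0.006, 0.005]
force: [0.3, 0.4, 0.5]
grip_width: 0.351
gripper_force: 0.0
```

Request:
arm_command(
  commands=[0,0,-0.4,0,0,0,0.3,0,0,-0.8,0,0,0.03,0.3,0,-0.3,-0.8,0,0,0.08,0.3,0,-0.6,-0.8,0,0,0.12,0.3,0,-0.9,-0.8,0,0,0.16,0.3,0,-0.9,-0.8,0,0,0.2,0.3,0,-0.9,-0.8,0,0,0.24,0.3,0,-0.9,-0.8,0,0,0.28,0.3,0,-0.9,-0.8,0,0,0.308,0.3,0,-0.9,-0.8,0,0,0.308,0.3],
)

```text
time_s: 8.75
ee_pos: [0.4933, 0.1907, 0.2915]
tcp_rot: [0.947, 0.32, -0.0, 0.0]
force: [-0.0, -0.1, -0.9]
grip_width: 0.35
gripper_force: 0.0
```

```bash
python3 go.py .4375 -.067 .119 37.3;python3 - <<'E'
from m import *
from bench import optics
for n,pts in (("side",((270,190),(305,190),(286,226),(260,207),(290,186))),("top",((262,187),(291,164),(310,214),(285,178)))):
    im,d=optics.get_image(n); c=optics.get_calibration(n); np.savez(n+"4.npz",im=im,d=d,**c)
    cv2.imwrite(f"pics/{n}4.png",im[:,:,::-1])
    z=load(n,"4")
    for q in pts: print(n,q,lid(z,q))
E
```

```text
t 8.75 pos [0.4933 0.1907 0.2915] ang 37.33 shift/0.1 [-2.005  1.71   1.728] turn/pi [0.0001 0.0002 0.0002] grip 0.35 F [-0.03 -0.09 -0.88] q [ 0.21  0.12  1.67 -0.    1.35  1.12]
side (270, 190) (np.float64(0.09773901235634316), array([0.5851, 0.1057], dtype=float32), array([0.5886, 0.1026]), 0.0427, np.int64(346))
side (305, 190) (np.float64(0.11944020438441631), array([0.6474, 0.0261], dtype=float32), array([0.6477, 0.0288]), 0.0414, np.int64(369))
side (286, 226) (np.float64(0.10715042385351752), array([ 0.4925, -0.027 ], dtype=float32), array([ 0.4953, -0.0257]), 0.0426, np.int64(460))
side (260, 207) (np.float64(0.1036400499983205), array([0.4972, 0.0861], dtype=float32), array([0.4982, 0.0854]), 0.0277, np.int64(169))
side (290, 186) (np.float64(0.1552475006979062), array([0.5914, 0.0476], dtype=float32), array([0.5915, 0.0492]), 0.0188, np.int64(79))
top (262, 187) (np.float64(0.09676639480574045), array([0.5837, 0.1078], dtype=float32), array([0.5858, 0.1065]), 0.04, np.int64(477))
top (291, 164) (np.float64(0.11824642289138153), array([0.646 , 0.0293], dtype=float32), array([0.6459, 0.0304]), 0.0406, np.int64(485))
top (310, 214) (np.float64(0.10750173210793866), array([ 0.4911, -0.0247], dtype=float32), array([ 0.4914, -0.0247]), 0.0401, np.int64(530))
top (285, 178) (np.float64(0.15719672231179915), array([0.5899, 0.0507], dtype=float32), array([0.5912, 0.0507]), 0.0179, np.int64(102))
```

View pics/side4.png

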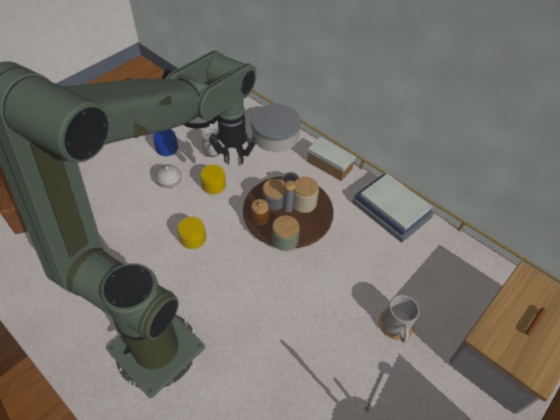

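The side view shows the short caddy against the post at (275,193), about 57 mm from the axis by measurement. The others are unmoved. Next is the middle, green caddy.

Request:
arm_command(
  commands=[-0.33,0.3,0,0,0,0,0.3,-0.66,0.6,0,0,0,0,0.3,-1,0.85,0,0,0,0,0.3],
)

```text
time_s: 9.15
ee_pos: [0.4653, 0.0612, 0.2918]
tcp_rot: [0.947, 0.321, 0.0, 0.0]
force: [0.2, -0.6, 0.8]
grip_width: 0.353
gripper_force: 0.0
```

Request:
arm_command(
  commands=[-0.33,0.3,0,0,0,0,0.3,-0.66,0.6,0,0,0,0,0.3,-1,0.86,0,0,0,0,0.3,-1,0.86,0.3,0,0,0,0.3,-1,0.86,0.6,0,0,0,0.3,-1,0.86,0.6,0,0,0,0.3,-1,0.86,0.6,0,0,0,0.3],
)

```text
time_s: 9.85
ee_pos: [0.4379, -0.0665, 0.2318]
tcp_rot: [0.947, 0.32, -0.001, -0.0]
force: [0.2, -0.6, 0.6]
grip_width: 0.349
gripper_force: 0.0
```

```bash
python3 go.py .4375 -.067 .118 37.3
```

```text
t 9.85 pos [ 0.4379 -0.0665  0.2318] ang 37.36 shift/0.1 [-0.005  0.003  1.138] turn/pi [-0.0003  0.0003  0.0003] grip 0.349 F [ 0.23 -0.63  0.62] q [-0.35 -0.    1.93 -0.    1.22  0.57]
```

Request:
arm_command(
  commands=[0,0,0.3,0,0,0,0.3,0,0,0.6,0,0,0,0.3,0,0,0.8,0,0,0,0.3,0,0,0.8,0,0,0,0.3],
)

```text
time_s: 10.25
ee_pos: [0.4374, -0.0659, 0.151]
tcp_rot: [0.947, 0.321, -0.001, -0.001]
force: [-0.2, 0.3, 0.6]
grip_width: 0.349
gripper_force: 0.0
```

Request:
arm_command(
  commands=[0,0,0.15,0,0,0,0.3,0,0,0.28,0,0,0,0.3,0,0,0.33,0,0,0,0.3,0,0,0.33,0,0,0,0.3,0,0,0.33,0,0,0,0.3],
)

```text
time_s: 10.75
ee_pos: [0.4392, -0.0669, 0.1203]
tcp_rot: [0.947, 0.32, 0.001, 0.001]
force: [-0.6, -1.1, 0.2]
grip_width: 0.348
gripper_force: 0.0
```

```bash
python3 go.py .5905 .0495 .118 37.3
```

```text
t 10.75 pos [ 0.4392 -0.0669  0.1203] ang 37.33 shift/0.1 [ 1.909 -0.008  0.025] turn/pi [ 0.0007 -0.0004  0.0002] grip 0.348 F [-0.59 -1.1   0.23] q [-0.35  0.18  2.01 -0.    0.95  0.57]
```

Request:
arm_command(
  commands=[0.03,-0.01,0,0,0,0,0.3,0.06,-0.01,0,0,0,0,0.3,0.09,-0.01,0,0,0,0,0.3,0.12,-0.01,0,0,0,0,0.3,0.15,-0.01,0,0,0,0,0.3,0.18,-0.01,0,0,0,0,0.3,0.21,-0.01,0,0,0,0,0.3,0.24,-0.01,0,0,0,0,0.3,0.27,-0.01,0,0,0,0,0.3,0.3,-0.01,0,0,0,0,0.3,0.33,-0.01,0,0,0,0,0.3,0.36,-0.01,0,0,0,0,0.3],
)

```text
time_s: 11.95
ee_pos: [0.4661, -0.0438, 0.1188]
tcp_rot: [0.947, 0.32, -0.0, -0.0]
force: [-2.4, -1.4, 1.6]
grip_width: 0.349
gripper_force: 0.0
```

```bash
python3 go.py .5905 .0495 .118 37.3;python3 - <<'E'
from m import *
from bench import optics
im,d=optics.get_image("side"); c=optics.get_calibration("side"); np.savez("side5.npz",im=im,d=d,**c); cv2.imwrite("pics/s5.png",cv2.resize(im[140:280,210:370,::-1],None,fx=4,fy=4))
z=load("side","5")
for q in ((270,190),(305,190),(260,207),(290,186)): print(lid(z,q))
E
```

```text
t 11.95 pos [ 0.4661 -0.0438  0.1188] ang 37.31 shift/0.1 [1.555 0.012 0.007] turn/pi [-0.0001  0.0001  0.0001] grip 0.349 F [-2.36 -1.41  1.64] q [-0.28  0.23  1.95  0.    0.96  0.64]
(np.float64(0.4166847129565963), array([ 0.3662, -0.0723], dtype=float32), array([ 0.3664, -0.072 ]), 0.0394, np.int64(94))
(np.float64(0.3593173329829511), array([ 0.4556, -0.1002], dtype=float32), array([ 0.4576, -0.0981]), 0.0368, np.int64(70))
(np.float64(0.10341914571273905), array([0.4962, 0.0851], dtype=float32), array([0.4972, 0.0877]), 0.028, np.int64(166))
(np.float64(0.3974451453908399), array([ 0.4227, -0.0889], dtype=float32), array([ 0.4218, -0.086 ]), 0.041, np.int64(94))
```

View pics/s5.png

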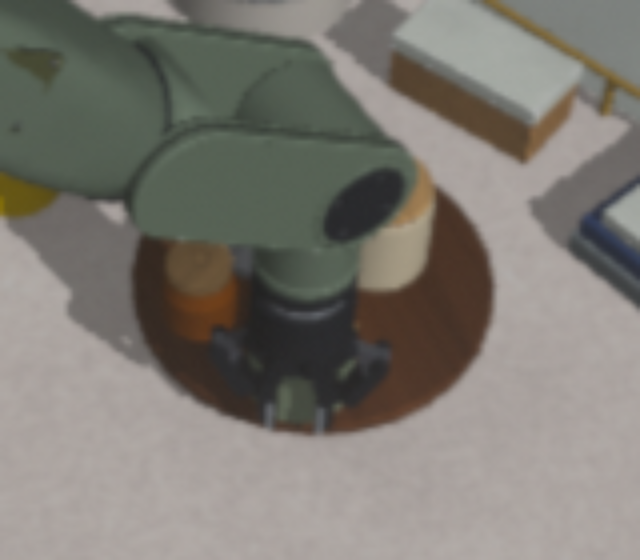

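The gripper is behind the green caddy at (300,400) and its knuckle at (225,345) clears the honey pot at (205,290), which hasn't moved. The push force is a normal 2.8 N. I'll continue, watching the honey pot and the force.

Request:
arm_command(
  commands=[0.03,0.01,0,0,0,0,0.3,0.06,0.01,0,0,0,0,0.3,0.09,0.01,0,0,0,0,0.3,0.12,0.01,0,0,0,0,0.3,0.15,0.01,0,0,0,0,0.3,0.18,0.01,0,0,0,0,0.3,0.21,0.01,0,0,0,0,0.3,0.24,0.01,0,0,0,0,0.3,0.27,0.01,0,0,0,0,0.3,0.3,0.01,0,0,0,0,0.3,0.33,0.01,0,0,0,0,0.3,0.36,0.01,0,0,0,0,0.3],
)

```text
time_s: 13.2
ee_pos: [0.4955, -0.0228, 0.1189]
tcp_rot: [0.947, 0.32, -0.0, -0.0]
force: [-1.5, -1.2, 0.3]
grip_width: 0.354
gripper_force: 0.0
```

```bash
python3 go.py .5905 .0495 .118 37.3;python3 - <<'E'
from m import *
from bench import optics
for n in("side","top"):
    im,d=optics.get_image(n); c=optics.get_calibration(n); np.savez(n+"6.npz",im=im,d=d,**c)
    z=load(n,"6")
    for q in ((260,207),) if n=="side" else ((272,212),(262,187),(291,164),(305,210)): print(n,q,lid(z,q))
cv2.imwrite("pics/t6.png",cv2.resize(im[120:250,200:360,::-1],None,fx=4,fy=4))
E
```

```text
t 13.2 pos [ 0.4955 -0.0228  0.1189] ang 37.31 shift/0.1 [1.194e+00 1.000e-03 9.000e-03] turn/pi [-0.  0.  0.] grip 0.354 F [-1.46 -1.21  0.25] q [-0.22  0.28  1.88  0.    0.98  0.7 ]
side (260, 207) (np.float64(0.10332202719267149), array([0.6397, 0.1515], dtype=float32), array([0.9224, 0.5829]), 1.6628, np.int64(235026))
top (272, 212) (np.float64(0.10406322363303444), array([0.6104, 0.0819], dtype=float32), array([0.8569, 0.041 ]), 1.6137, np.int64(234993))
top (262, 187) (np.float64(0.09523834907116348), array([0.584 , 0.1079], dtype=float32), array([0.584, 0.108]), 0.0408, np.int64(472))
top (291, 164) (np.float64(0.11822582548117516), array([0.6468, 0.0291], dtype=float32), array([0.6449, 0.0295]), 0.0401, np.int64(473))
top (305, 210) (np.float64(0.2745304497610223), array([0.4716, 0.0035], dtype=float32), array([0.4719, 0.0028]), 0.0096, np.int64(7))
```

View pics/t6.png

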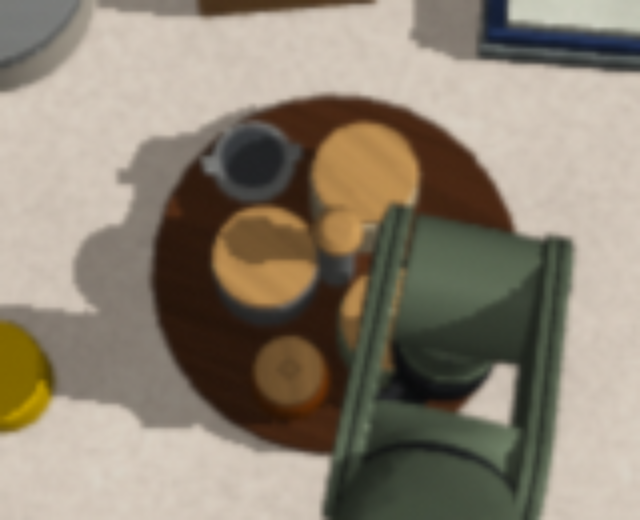

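The top view shows the honey pot at (290,372) and the short caddy at (265,262) undisturbed, with the middle caddy's lid peeking out at (365,320). About 13 mm remains.

Request:
arm_command(
  commands=[0.02,0,0,0,0,0,0.3,0.04,0,0,0,0,0,0.3,0.06,0,0,0,0,0,0.3,0.08,0,0,0,0,0,0.3,0.09,0,0,0,0,0,0.3,0.1,0,0,0,0,0,0.3,0.11,0,0,0,0,0,0.3],
)

```text
time_s: 14.0
ee_pos: [0.5041, -0.0163, 0.1189]
tcp_rot: [0.947, 0.32, -0.0, 0.0]
force: [-1.5, -1.8, 1.6]
grip_width: 0.353
gripper_force: 0.0
```

Request:
arm_command(
  commands=[0.007,0,0,0,0,0,0.3,0.013,0,0,0,0,0,0.3],
)

```text
time_s: 14.2
ee_pos: [0.5051, -0.0155, 0.1189]
tcp_rot: [0.947, 0.32, -0.0, 0.0]
force: [-2.3, -1.9, 1.7]
grip_width: 0.353
gripper_force: 0.0
```

Request:
arm_command(
  commands=[0.007,0,0,0,0,0,0.3,0.01,0,0,0,0,0,0.3],
)

```text
time_s: 14.4
ee_pos: [0.506, -0.0149, 0.1189]
tcp_rot: [0.947, 0.32, 0.0, 0.0]
force: [-3.3, -1.8, 1.6]
grip_width: 0.349
gripper_force: 0.0
```

Request:
arm_command(
  commands=[0.005,0,0,0,0,0,0.3,0.008,0,0,0,0,0,0.3],
)

```text
time_s: 14.6
ee_pos: [0.5066, -0.0144, 0.1189]
tcp_rot: [0.947, 0.32, -0.0, -0.0]
force: [-2.0, -1.6, 1.0]
grip_width: 0.35
gripper_force: 0.0
```

Request:
arm_command(
  commands=[0.005,0,0,0,0,0,0.3,0.008,0,0,0,0,0,0.3],
)

```text
time_s: 14.8
ee_pos: [0.5072, -0.0139, 0.1189]
tcp_rot: [0.947, 0.32, 0.0, 0.0]
force: [-2.7, -1.5, 0.6]
grip_width: 0.352
gripper_force: 0.0
```

Request:
arm_command(
  commands=[0.005,0,0,0,0,0,0.3,0.008,0,0,0,0,0,0.3],
)

```text
time_s: 15.0
ee_pos: [0.5075, -0.0137, 0.1188]
tcp_rot: [0.947, 0.32, -0.001, 0.0]
force: [-4.7, -4.6, 2.5]
grip_width: 0.347
gripper_force: 0.0
```

Request:
arm_command(
  commands=[0.005,0,0,0,0,0,0.3,0.008,0,0,0,0,0,0.3],
)

```text
time_s: 15.2
ee_pos: [0.5076, -0.0136, 0.1188]
tcp_rot: [0.947, 0.32, -0.001, 0.0]
force: [-6.6, -6.3, 4.2]
grip_width: 0.351
gripper_force: 0.0
```

The tool has stalled and the force has risen to 9 N, so the caddy is against the post. I'll back out and check.

Request:
arm_command(
  commands=[-0.04,0,0,0,0,0,0.3,-0.1,0,0,0,0,0,0.3,-0.25,0,0,0,0,0,0.3,-0.5,0,-0.05,0,0,0,0.3,-0.6,0,-0.4,0,0,0,0.3,-0.6,0,-0.8,0,0,0,0.3,-0.6,0,-1,0,0,0,0.3],
)

```text
time_s: 15.9
ee_pos: [0.4612, -0.0503, 0.2219]
tcp_rot: [0.948, 0.319, 0.002, 0.001]
force: [0.8, -0.1, -0.3]
grip_width: 0.354
gripper_force: 0.0
```

Request:
arm_command(
  commands=[0,0.3,-0.4,0,0,0,0.3,0,0.6,-0.8,0,0,0,0.3,0,1,-0.8,0,0,0,0.3,0,1,-0.8,0,0,0,0.3],
)

```text
time_s: 16.3
ee_pos: [0.5235, -0.1329, 0.3009]
tcp_rot: [0.948, 0.318, 0.002, 0.003]
force: [-0.2, 0.1, -0.3]
grip_width: 0.345
gripper_force: 0.0
```

Request:
arm_command(
  commands=[-0.2,0.3,0,0,0,0,0.3,-0.2,0.6,0,0,0,0,0.3,-0.2,1,0,0,0,0,0.3,-0.2,1,0,0,0,0,0.3,-0.2,1,0,0,0,0,0.3],
)

```text
time_s: 16.8
ee_pos: [0.565, -0.2206, 0.2974]
tcp_rot: [0.948, 0.319, -0.001, -0.001]
force: [0.2, -0.1, 0.4]
grip_width: 0.352
gripper_force: 0.0
```

```bash
python3 - <<'E'
from m import *
from bench import optics
for n,pts in (("side",((273,193),(305,190),(289,212),(260,207),(290,186))),("top",((262,187),(291,164),(298,200),(285,178),(263,159)))):
    im,d=optics.get_image(n); c=optics.get_calibration(n); np.savez(n+"7.npz",im=im,d=d,**c)
    cv2.imwrite(f"pics/{n}7.png",im[:,:,::-1])
    z=load(n,"7")
    for q in pts: print(n,q,lid(z,q))
E
```

```text
side (273, 193) (np.float64(0.096866501168131), array([0.5853, 0.1055], dtype=float32), array([0.5927, 0.0967]), 0.0492, np.int64(347))
side (305, 190) (np.float64(0.11775814815451914), array([0.6472, 0.0256], dtype=float32), array([0.6494, 0.0267]), 0.042, np.int64(368))
side (289, 212) (np.float64(0.10777552054426211), array([0.5471, 0.016 ], dtype=float32), array([0.5502, 0.0177]), 0.0456, np.int64(432))
side (260, 207) (np.float64(0.10402506105247268), array([0.497, 0.086], dtype=float32), array([0.4987, 0.0887]), 0.0283, np.int64(170))
side (290, 186) (np.float64(0.1556275929926413), array([0.5902, 0.0475], dtype=float32), array([0.5916, 0.0483]), 0.0193, np.int64(83))
top (262, 187) (np.float64(0.09603571039915332), array([0.5841, 0.1082], dtype=float32), array([0.586 , 0.1067]), 0.0401, np.int64(476))
top (291, 164) (np.float64(0.1184489090072145), array([0.646 , 0.0289], dtype=float32), array([0.6457, 0.0302]), 0.0407, np.int64(487))
top (298, 200) (np.float64(0.10803046241356211), array([0.5424, 0.0157], dtype=float32), array([0.545 , 0.0172]), 0.0399, np.int64(456))
top (285, 178) (np.float64(0.15698637769006726), array([0.59  , 0.0512], dtype=float32), array([0.5907, 0.0507]), 0.0185, np.int64(104))
top (263, 159) (np.float64(0.06127435571210279), array([0.6768, 0.117 ], dtype=float32), array([0.6803, 0.1182]), 0.0397, np.int64(283))
```

View pics/top7.png

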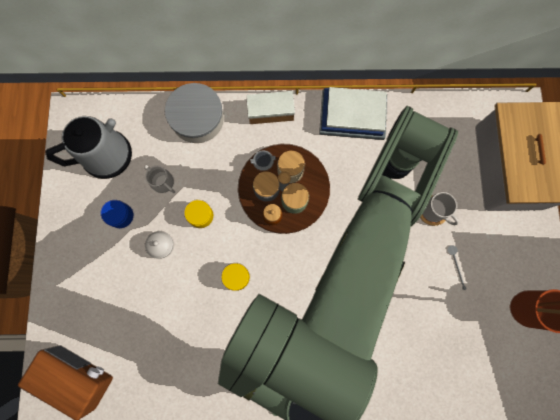

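View pics/side7.png

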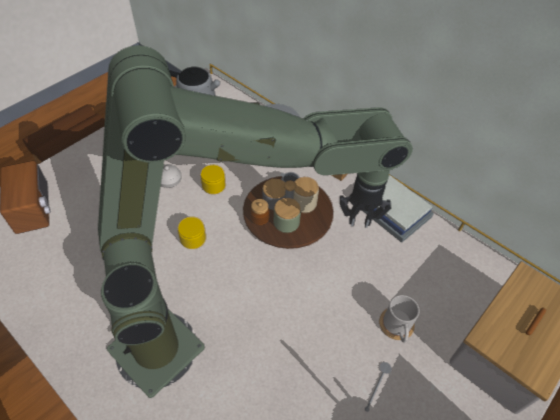

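Both views show all three caddies around the post, at top-view pixels (266,187), (291,166) and (295,198). Measured radii are about 57 mm, and the strainer, honey pot and third caddy are unchanged. The arm is clear, so I'll hand in.

```bash
python3 -c "
from bench import ticket
print(ticket.finish_job())"
```

```text
the job is handed in; nothing more can be done
None
```

The short and middle caddies now both stand against the post, the plate and everything else measured or seen in the final pictures is where it was, and the job is handed in at about 17 s; no verdict was returned.

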